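Free the jammed sanding board in a violin workshop

ROBOT

A 6-joint arm with a two-finger parallel gripper is mounted at the origin on the work surface. World frame = base frame: x ahead of the robot, y to its left, z up, the work surface at z = 0. Lengths are in m, angles in rad, forces in N, time in s.
With the tool pointing down it reaches from about 0.225 to 0.875 m from the base axis. Payload 3.4 kg.
Tool frame: the origin (TCP) lies on the centre line of the jaws, within the pads' length; the fingertips stand 11 mm ahead of it and the grasp point (between the pads) lies 8 mm behind it; z points along the fingers, y is the line along which they close (so a half turn about z gives the same grasp; the last joint's range is limited). The gripper opens to 85 mm and grips with 20 to 120 N. Pads are 22 mm wide; open, the fingers measure 114 mm over their backs; the gripper's body (76 mm by 85 mm) begins 54 mm behind the grasp point. The pads swing forward as they close: fully open they stand 13 mm farther back than shut.
Start: joints at [-1.427, 0.276, 1.505, -0, 1.361, -0.121], TCP at [0.15, -0.555, 0.242] pointing down, gripper open.
Joint ranges: [-2.89, 2.89], [-0.75, 2.08], [0.22, 2.7], [-1.18, 4.32], [0.11, 2.71], [-2.7, 2.7]. Speed limits (rad/s): [2.57, 2.57, 3.14, 3.14, 3.14, 3.14].

INTERFACE

Orientations are given as a unit quaternion [w, x, y, z].
In Python, from rig import manip, eyes, job gives the robot as it stands.
- The arm moves only by the tool drive_tool, never from a script. Its argument "rows" is a list of rows, each a list of 3 entries, a list of its own where there are three numbers: the turn, a rotation vector about the world's x, y, z in rad, then the shift along the world's x, y, z in cm, then the finger opening in cm, from 0 to 8.54. A call has 1 to 8 rows; each row shifts and turns the commanded pose from where the row before left it; what a row does not reach is not made up. A row lasts 1/8 s, in which the tool goes at most 62.5 mm and 10.7 degrees, less where a joint would pass 70% of its speed; a pose out of reach is approached as far as the arm can. A call is refused whole if a number of a shift passes 6.25 or a number of a turn 0.188, either way. A call with a gripper value outside its range is refused whole. The fingers move at their own pace and stop on an object; "force" is the grip in N (left out, the last holds). Time passes only in rows, so rows that do not move let the fingers close. It gives the time, the measured TCP pose, the force, the opening and the grip force at its end, in the units of the state.
- manip.get_state(): the state, without advancing time (a new reading comes with each control period).
- eyes.get_image(name): name is "scene" or "top" or "wrist"; returns the picture (400x640x3 uint8, red, green, blue); there is no depth.
- eyes.get_calibration(name): a dict with "camera_matrix" (3x3 intrinsics, pixels), "view" (4x4, takes a point from world to camera coordinates). Camera axes: x right, y up, looking along -z (the intrinsics and any distortion apply to the point x, -y, -z); pixel columns grow to the right and rows downward; lengths in m; the calibration is good to about 2 mm. A picture is of the moment at which its call begins: read the wrist's pose just before it. get_calibration takes no time and is no camera call; for the wrist camera it gives the pose at the moment of the call.
- job.sign_off(): hands the job in; it is judged then, once.
The state is a dict: "clock": time; "qpos": joint angles; "qd": joint speeds; "effort": joint torques, N m; "position": TCP position; "ee_rot": TCP orientation; "contact_force": force on the tool from outside, world axes, zero at the start; "moment": the same for the moment, N m; "width": finger opening in m; "gripper_force": force on a finger pad.
Only numpy, scipy, OpenCV 4.12 (cv2) and the standard library are available. Lean on these libraries where they do the work, as an engineer would, in place of code of your own. Each camera call takes 0.05 s, during which the arm holds its last target. There are 200 camera calls.

TASK

The long sanding board lies skewed in its tray, with two corners caught under the tray's side rails. Turn it square to the tray so that its corners come free, lift it out and set it down gently, paper side down, in the middle of the cork mat; leave the short sanding board where it is.

Things in the scene. Friction and masses are not known exactly. Their poses are not given: they have to be found in the camera images.
- long_board: Long sanding board, pale wood, loose, 0.3 kg: plate 170 x 60 x 12 mm, dark paper underneath; upright fin grip on its middle, 90 long x 24 wide, along the plate, its top 70 mm above the underside. Origin: centre of underside; x along its length, z up. Starts flat on the tray's floor, 30 to 34 degrees off the tray's length.
- tray: Shallow wooden tray fixed to the bench, 230 x 170 x 29 mm high; inside 210 x 150, floor 5 thick. Origin: centre of underside; x along its length, z up. Along both long walls a rail reaches 25 mm inwards, from 23 to 29 mm above the underside, leaving a gap 100 mm wide (y -50 to 50). The long board turns freely under the rails (6 mm play) and lifts through the gap only within 14 degrees of square.
- mat: A flat cork mat stuck to the bench, 240 x 180 x 4 mm thick. Origin: centre of its underside; x along its 240 mm side, z up.
- short_board: Short sanding board, loose on the bench, a bystander: same make, but the plate is only 100 mm long (60 wide, 12 thick) and the grip 60 mm long (24 wide, top 70 mm above the underside). Origin: centre of underside; x along its length.

How it is judged:
By the outcome, as a careful person would: the job done as asked, in the order asked, and still so for the second after the job is handed in, with the robot touching nothing.
It also fails if it takes over 42 s, if anything falls off the work surface, if the arm or the gripper's body presses on something with over 40 N, if the wrist force passes 120 N, or if a joint passes its speed limit or range.

## Working session

There is one attempt and no reset: what is moved stays moved. The work goes in short steps, Python scripts to look and compute and a tool call to move; the robot and the scene stay as the last step left them, time stands still between calls to the robot, and variables do not carry over. Pictures are saved under pics/ and viewed, at most 10 in all, crops included, and the job is handed in when it is done.

Besides the shell and the picture viewer there is one more tool, called after "Request:" as name(argument=value, ...) on one line, values as JSON. drive_tool: Moves the arm, as the interface text tells. Its arguments: {"type":"object","properties":{"rows":{"type":"array"},"force":{"type":"number"}},"required":["rows"]}

```bash
mkdir -p pics; cat > h.py <<'E'
from rig import manip, eyes, job
import numpy as np, cv2
def shot(n,f):
    c=eyes.get_calibration(n); im=eyes.get_image(n)
    cv2.imwrite('pics/'+f+'.png',cv2.cvtColor(np.asarray(im),cv2.COLOR_RGB2BGR)); return np.asarray(im),c
def ray(c,px,z):
    K=np.array(c['camera_matrix']);V=np.array(c['view'])
    R=V[:3,:3];o=-R.T@V[:3,3]
    px=np.atleast_2d(px).astype(float)
    d=np.linalg.solve(K,np.c_[px,np.ones(len(px))].T).T*[1,-1,-1]
    d=d@R
    return o+d*((z-o[2])/d[:,2])[:,None]
E
python3 - <<'E'
from h import *
im,c=shot('top','top1'); print(c, manip.get_state())
im,c=shot('scene','scene1')
E
```

```text
{'camera_matrix': array([[510.29345682,   0.        , 315.2103434 ],
       [  0.        , 510.29345682, 196.55464255],
       [  0.        ,   0.        ,   1.        ]]), 'view': array([[ 0.00882504, -0.9999601 , -0.00138699, -0.00613684],
       [ 0.98865803,  0.00851732,  0.14994253, -0.53298745],
       [-0.14992474, -0.00269451,  0.98869374, -0.94227423],
       [ 0.        ,  0.        ,  0.        ,  1.        ]])} {'clock': 0.05, 'qpos': array([-1.42699705e+00,  2.76584375e-01,  1.50615730e+00,  1.94304248e-05,
        1.36071470e+00, -1.20992362e-01]), 'qd': array([ 6.42059414e-04,  8.89401244e-04, -5.26629775e-05,  1.27024890e-03,
        1.70864841e-03,  9.64828995e-04]), 'effort': array([ 9.08436123e-04, -4.18081677e+01, -2.46676522e+01, -3.09749576e-04,
        5.56099287e-03,  1.13519911e-05]), 'position': array([ 0.15041181, -0.55443349,  0.24143613]), 'ee_rot': array([-9.31908907e-04,  9.91248307e-01,  1.32007295e-01, -1.12710376e-06]), 'contact_force': array([-0.27795508, -0.01341356, -0.00415401]), 'moment': array([-0.02213578, -0.01725397, -0.00015926]), 'gripper_force': 0.0, 'width': 0.08536138527040395}
```

View pics/top1.png

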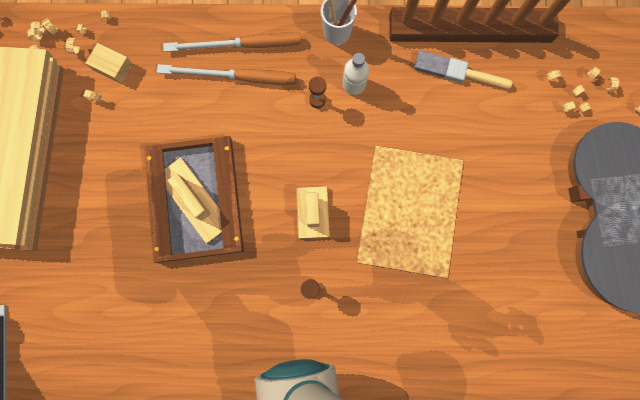

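View pics/scene1.png

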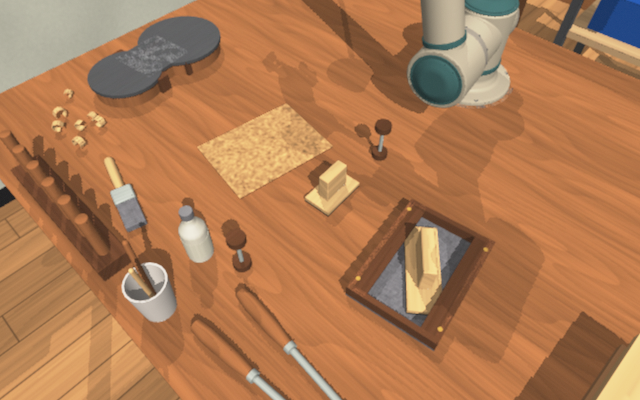

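The top picture shows the tray (corners about (146,147), (229,137), (242,252), (156,263)) with the long board skewed in it from (175,160) to (215,240). The mat has corners (375,147), (463,159), (447,277), (357,264), and the short board lies between them at (313,213). The scene view confirms this.

```bash
python3 - <<'E'
from h import *
im,c=shot('top','top2')
def ang(v): return np.degrees(np.arctan2(v[1],v[0]))
t=ray(c,[[146,147],[229,137],[242,252],[156,263]],.029)[:,:2]
s=ray(c,[[150,158],[227,149],[237,239],[158,252]],.029)[:,:2]
m=ray(c,[[375,147],[463,159],[447,277],[357,264]],.004)[:,:2]
for n,p in(('tray',t),('screws',s),('mat',m)):
    print(n,p.round(3).tolist(),p.mean(0).round(4),ang((p[0]+p[1]-p[2]-p[3])).round(1), np.linalg.norm(p-np.roll(p,1,0),axis=1).round(3))
print('short',ray(c,[[297,187],[328,187],[329,239],[299,240]],.012)[:,:2].round(3).tolist())
crop=cv2.resize(im[125:275,135:255],None,fx=4.0,fy=4.0,interpolation=cv2.INTER_CUBIC)
cv2.imwrite('pics/crop.png',crop[:,:,::-1])
E
```

```text
tray [[0.631, 0.334], [0.653, 0.171], [0.426, 0.138], [0.404, 0.302]] [0.5283 0.236 ] 8.2 [0.23  0.165 0.229 0.165]
screws [[0.609, 0.325], [0.628, 0.174], [0.451, 0.148], [0.425, 0.299]] [0.5281 0.2364] 8.1 [0.186 0.152 0.179 0.153]
mat [[0.641, -0.122], [0.618, -0.299], [0.382, -0.26], [0.406, -0.084]] [ 0.5117 -0.1912] -9.2 [0.238 0.179 0.239 0.177]
short [[0.556, 0.035], [0.557, -0.027], [0.454, -0.029], [0.451, 0.03]]
```

View pics/crop.png

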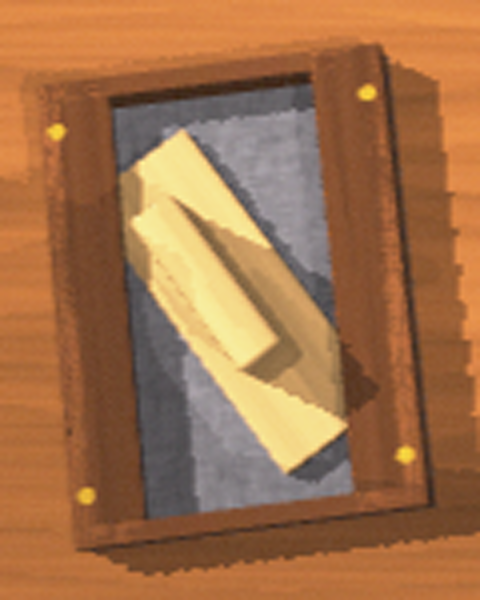

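The crop shows the fin top with corners at about (132,222), (177,195), (278,338), (243,370), and plate corners at (182,128), (347,427), (290,474). One corner is hidden under each rail.

```bash
python3 - <<'E'
from h import *
c=eyes.get_calibration('top')
f=lambda p,z: ray(c,np.array(p)/4.+[134.6,124.6],z)[:,:2]
a=f([[177,195],[278,338],[243,370],[132,222]],.075); print(a.round(3).tolist(),a.mean(0))
d=a[0]+a[3]-a[1]-a[2]; print(np.degrees(np.arctan2(d[1],d[0])),np.linalg.norm(d)/2)
p=f([[182,128],[290,474]],.017); print(p.round(3).tolist(),p.mean(0))
p=f([[182,128],[347,427],[290,474]],.017);print(np.degrees(np.arctan2(*(p[1]-p[0])[::-1])))
s=manip.get_state();print(s['clock']); from scipy.spatial.transform import Rotation as R
q=s['ee_rot'];r=R.from_quat([*q[1:],q[0]]).as_matrix();print(r.round(3))
E
```

```text
[[0.569, 0.254], [0.502, 0.204], [0.487, 0.219], [0.556, 0.274]] [0.52895872 0.23773634]
37.664812018691144 0.0858203451678747
[[0.615, 0.269], [0.443, 0.208]] [0.52901238 0.23846675]
-149.4264143107458
0.15
[[ 0.965  0.262 -0.   ]
 [ 0.262 -0.965  0.001]
 [ 0.    -0.001 -1.   ]]
```

Request:
drive_tool(rows=[[[0,0,0.026],[2.4,5,0],6],[[0,0,0.026],[2.4,5,0],6],[[0,0,0.026],[2.4,5,0],6],[[0,0,0.026],[2.4,5,0],6],[[0,0,0.026],[2.4,5,0],6],[[0,0,0.026],[2.4,5,0],6],[[0,0,0.026],[2.4,5,0],6],[[0,0,0.026],[2.4,5,0],6]], force=50)

```text
clock: 1.15
position: [0.3429, -0.1533, 0.2424]
ee_rot: [0.0, 0.972, 0.234, 0.0]
contact_force: [1.4, -0.2, 0.1]
width: 0.06
gripper_force: 0.0
```

Request:
drive_tool(rows=[[[0,0,0.026],[2.4,5,0],6],[[0,0,0.026],[2.4,5,0],6],[[0,0,0.026],[2.4,5,0],6],[[0,0,0.026],[2.4,5,0],6],[[0,0,0.026],[2.4,5,0],6],[[0,0,0.026],[2.3,5,0],6],[[0,0,0.026],[2.3,4.7,-2],6],[[0,0,0.026],[2.1,4.6,-2],6]])

```text
clock: 2.15
position: [0.5301, 0.2398, 0.2017]
ee_rot: [0.0, 0.942, 0.335, 0.0]
contact_force: [0.1, -0.1, -0.1]
width: 0.0599
gripper_force: 0.0
```

Request:
drive_tool(rows=[[[0,0,0],[0,0,0],6],[[0,0,0],[0,0,0],6]])

```text
clock: 2.4
position: [0.5289, 0.2375, 0.202]
ee_rot: [0.0, 0.943, 0.334, -0.001]
contact_force: [-0.1, 0.1, 0.3]
width: 0.0599
gripper_force: 0.0
```

```bash
cat >> h.py <<'E'
from scipy.spatial.transform import Rotation as Ro
def st():
    s=manip.get_state();q=s['ee_rot'];r=Ro.from_quat([*q[1:],q[0]]).as_matrix()
    print('t',s['clock'],'p',s['position'].round(4),'yang',np.degrees(np.arctan2(r[1,1],r[0,1])).round(2),'z',r[:,2].round(3),'F',s['contact_force'].round(2),'w',round(s['width'],4),'gf',s['gripper_force'],'q',s['qpos'].round(2))
E
python3 - <<'E'
from h import *
st(); shot('wrist','w1')
E
```

```text
t 2.4 p [0.5289 0.2375 0.202 ] yang -50.97 z [-0.001 -0.001 -1.   ] F [-0.14  0.11  0.33] w 0.0599 gf 0.0 q [ 0.3   0.31  1.56 -0.    1.27  1.19]
```

View pics/w1.png

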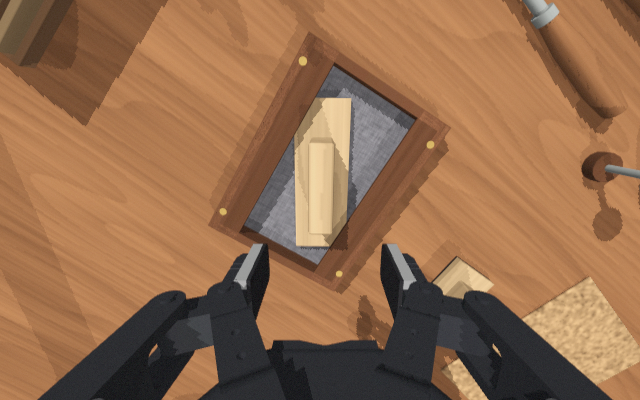

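The wrist view shows the long board nearly aligned with the jaws. The fin top spans (309..333, 142) to (309..331, 234), and the tray screws are at (303,61), (431,145), (339,273), (223,212).

```bash
python3 - <<'E'
from h import *
c=eyes.get_calibration('wrist')
a=ray(c,[[309,142],[333,142],[331,234],[309,234]],.075)[:,:2];d=a[0]+a[1]-a[2]-a[3]
print(a.mean(0),np.degrees(np.arctan2(d[1],d[0])),np.linalg.norm(d)/2)
p=ray(c,[[351,98],[296,246]],.017)[:,:2];d=p[0]-p[1];print(p.mean(0),np.degrees(np.arctan2(d[1],d[0]))+19.4,np.linalg.norm(d))
s=ray(c,[[303,61],[431,145],[339,273],[223,212]],.029)[:,:2];d=s[0]+s[1]-s[2]-s[3];print(s.mean(0),np.degrees(np.arctan2(d[1],d[0])))
d=s[0]-s[3];print(np.degrees(np.arctan2(d[1],d[0])))
d=s[1]-s[2];print(np.degrees(np.arctan2(d[1],d[0])))
e=ray(c,[[330,66],[415,117],[317,265],[244,229]],.029)[:,:2];print(e)
E
```

```text
[0.5298253  0.24376589] 38.11786575235995 0.08896281172311252
[0.52892106 0.24271383] 38.22749719605358 0.18100736424944333
[0.53110551 0.24179426] 7.554653601057251
7.809649194854174
7.297773046965737
[[0.62301895 0.30736902]
 [0.6407296  0.20974304]
 [0.44455312 0.18148769]
 [0.42833408 0.27576376]]
```

Request:
drive_tool(rows=[[[0,0,-0.01],[0,0.4,-4],6],[[0,0,0],[0,0,-4],6],[[0,0,0],[0,0,-3],6],[[0,0,0],[0,0,-2.2],6],[[0,0,0],[0,0,-1.4],6],[[0,0,0],[0,0,-0.6],6],[[0,0,0],[0,0,0],6],[[0,0,0],[0,0,0],4]])

```text
clock: 3.45
position: [0.5301, 0.2422, 0.0513]
ee_rot: [0.0, 0.944, 0.329, 0.001]
contact_force: [-0.1, 0.9, -0.3]
width: 0.043
gripper_force: 0.0
```

Request:
drive_tool(rows=[[[0,0,0],[0,0,0],3],[[0,0,0],[0,0,0],2],[[0,0,0],[0,0,0],1.5],[[0,0,0],[0,0,0],1],[[0,0,0],[0,0,0],1],[[0,0,0],[0,0,0],1]], force=50)

```text
clock: 4.2
position: [0.5298, 0.2423, 0.051]
ee_rot: [-0.0, 0.944, 0.329, 0.001]
contact_force: [-0.6, 1.1, 5.5]
width: 0.0235
gripper_force: 50.1
```

```bash
python3 - <<'E'
from h import *
st()
E
```

```text
t 4.2 p [0.5298 0.2423 0.051 ] yang -51.56 z [ 0.001  0.    -1.   ] F [-0.56  1.08  5.5 ] w 0.0235 gf 50.060588121414185 q [0.31 0.45 1.75 0.   0.93 1.21]
```

Request:
drive_tool(rows=[[[0,0,0],[0,0,0.2],1],[[0,0,-0.08],[0,0,0],1],[[0,0,-0.09],[0,0,0],1],[[0,0,-0.09],[0,0,0],1],[[0,0,-0.09],[0,0,0],1],[[0,0,-0.09],[0,0,0],1],[[0,0,-0.09],[0,0,0],1],[[0,0,0],[0,0,0],1]])

```text
clock: 5.2
position: [0.5288, 0.2417, 0.0514]
ee_rot: [0.0, 0.997, 0.071, -0.001]
contact_force: [1.1, -0.0, -2.1]
width: 0.0233
gripper_force: 49.1
```

```bash
python3 - <<'E'
from h import *
st()
im,c=shot('wrist','w2')
E
```

```text
t 5.2 p [0.5288 0.2417 0.0514] yang -81.87 z [-0.002 -0.001 -1.   ] F [ 1.12 -0.02 -2.1 ] w 0.0233 gf 49.06774163246155 q [ 0.31  0.45  1.75 -0.    0.94  1.74]
```

View pics/w2.png

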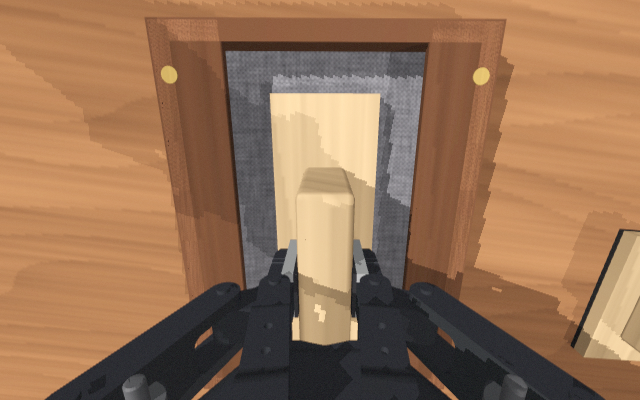

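The board is now square and centred in the gap: the plate's end edge runs (270..380, 94) and the rail edges are at 225 and 427. Next I lift it.

Request:
drive_tool(rows=[[[0,0,0],[0,0,0.5],1],[[0,0,0],[0,0,1],1],[[0,0,0],[0,0,1.5],1],[[0,0,0],[0,0,2],1],[[0,0,0],[0,0,3],1],[[0,0,0],[0,0,3],1],[[0,0,0],[0,0,2],1],[[0,0,0],[0,0,0],1]])

```text
clock: 6.25
position: [0.5308, 0.2425, 0.1852]
ee_rot: [-0.001, 0.998, 0.07, 0.003]
contact_force: [-0.1, -0.6, -4.4]
width: 0.0233
gripper_force: 49.3
```

```bash
python3 - <<'E'
from h import *
st()
im,c=shot('scene','s2')
E
```

```text
t 6.25 p [0.5308 0.2425 0.1852] yang -81.92 z [ 0.006  0.002 -1.   ] F [-0.06 -0.65 -4.4 ] w 0.0233 gf 49.26014006137848 q [ 0.31  0.32  1.58 -0.    1.23  1.74]
```

View pics/s2.png

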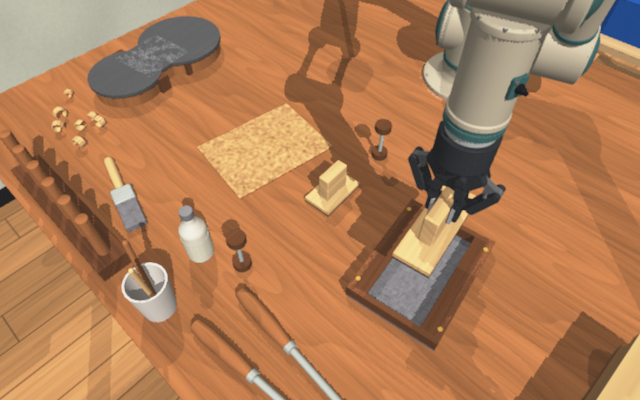

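The board hangs level in the jaws, clear of the tray, at (430,235), and the short board is untouched. Next it goes over to the mat.

Request:
drive_tool(rows=[[[0,0,-0.02],[-0.2,-3,0],1],[[0,0,-0.03],[-0.2,-4.5,0],1],[[0,0,-0.03],[-0.2,-5,0],1],[[0,0,-0.03],[-0.2,-5,0],1],[[0,0,-0.03],[-0.2,-5,0],1],[[0,0,-0.03],[-0.2,-5,0],1],[[0,0,-0.03],[-0.2,-5,0],1],[[0,0,-0.03],[-0.2,-4.5,0],1]])

```text
clock: 7.3
position: [0.5125, -0.1295, 0.1812]
ee_rot: [-0.0, 0.999, -0.045, -0.001]
contact_force: [0.0, 1.0, -2.9]
width: 0.0236
gripper_force: 49.7
```

Request:
drive_tool(rows=[[[0,0,-0.03],[-0.2,-3.5,0],1],[[0,0,-0.03],[0,-2,0],1],[[0,0,0],[0,-0.7,0],1],[[0,0,0],[0,0,0],1],[[0,0,0],[0,0,0],1]])

```text
clock: 7.92
position: [0.5114, -0.1887, 0.1822]
ee_rot: [-0.0, 0.997, -0.074, -0.0]
contact_force: [0.5, 0.9, -2.4]
width: 0.0234
gripper_force: 49.7
```

```bash
python3 - <<'E'
from h import *
st()
im,c=shot('wrist','w3')
print(ray(c,[[320,200]],.004))
E
```

```text
t 7.925 p [ 0.5114 -0.1887  0.1822] yang -98.47 z [-0.     0.001 -1.   ] F [ 0.54  0.93 -2.37] w 0.0234 gf 49.722633361816406 q [-0.48  0.27  1.67  0.    1.2   1.24]
[[ 0.49120515 -0.17961597  0.004     ]]
```

View pics/w3.png

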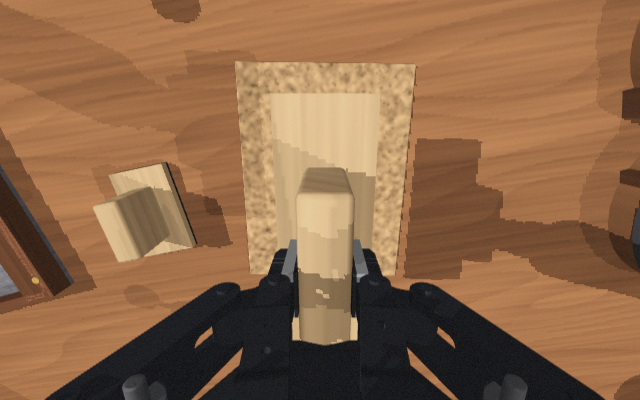

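The mat's four corners show at (236,62), (416,65), (396,276), (250,274), with the board nearly parallel to it.

```bash
python3 - <<'E'
from h import *
c=eyes.get_calibration('wrist')
a=ray(c,[[236,62],[416,65],[396,276],[250,274]],.004)[:,:2];d=a[0]+a[1]-a[2]-a[3]
print(a.round(3),a.mean(0),np.degrees(np.arctan2(d[1],d[0])),np.linalg.norm(a-np.roll(a,1,0),axis=1))
E
```

```text
[[ 0.644 -0.12 ]
 [ 0.615 -0.295]
 [ 0.381 -0.257]
 [ 0.41  -0.08 ]] [ 0.51232111 -0.18792803] -9.293904222738913 [0.23746035 0.1772125  0.23746291 0.17966435]
```

Request:
drive_tool(rows=[[[0,0,-0.012],[0.1,0,-3],1],[[0,0,0],[0,0,-4],1],[[0,0,0],[0,0,-3],1],[[0,0,0],[0,0,-1.5],1],[[0,0,0],[0,0,-0.7],1],[[0,0,0],[0,0,-0.2],1],[[0,0,0],[0,0,0],1],[[0,0,0],[0,0,0],1]])

```text
clock: 8.98
position: [0.513, -0.1903, 0.0592]
ee_rot: [0.0, 0.997, -0.081, 0.001]
contact_force: [0.5, 0.7, -2.4]
width: 0.0234
gripper_force: 49.7
```

Request:
drive_tool(rows=[[[0,0,0],[0,0,-0.2],1],[[0,0,0],[0,0,-0.2],1],[[0,0,0],[0,0,-0.1],1],[[0,0,0],[0,0,-0.1],1],[[0,0,0],[0,0,0],1],[[0,0,0],[0,0,0],1]])

```text
clock: 9.72
position: [0.5125, -0.19, 0.0523]
ee_rot: [0.0, 0.997, -0.081, 0.0]
contact_force: [-1.0, -0.0, -2.4]
width: 0.0233
gripper_force: 49.7
```

```bash
python3 - <<'E'
from h import *
st()
E
```

```text
t 9.725 p [ 0.5125 -0.19    0.0523] yang -99.24 z [ 0. -0. -1.] F [-1.02 -0.02 -2.4 ] w 0.0233 gf 49.65407609939575 q [-0.48  0.41  1.83 -0.    0.9   1.25]
```

Still hanging; I ease it down the last few millimetres.

Request:
drive_tool(rows=[[[0,0,0],[0,0,-0.1],1],[[0,0,0],[0,0,0],1],[[0,0,0],[0,0,-0.07],1],[[0,0,0],[0,0,0],1]])

```text
clock: 10.22
position: [0.5124, -0.19, 0.0506]
ee_rot: [0.0, 0.997, -0.081, -0.0]
contact_force: [-0.0, 0.0, -2.9]
width: 0.0236
gripper_force: 49.7
```

Request:
drive_tool(rows=[[[0,0,0],[0,0,-0.05],1],[[0,0,0],[0,0,0],1],[[0,0,0],[0,0,0],1]])

```text
clock: 10.6
position: [0.5125, -0.19, 0.0501]
ee_rot: [0.0, 0.997, -0.081, -0.0]
contact_force: [-0.5, -0.8, -2.5]
width: 0.0234
gripper_force: 49.7
```

Request:
drive_tool(rows=[[[0,0,0],[0,0,-0.05],1],[[0,0,0],[0,0,0],1],[[0,0,0],[0,0,0],1]])

```text
clock: 10.98
position: [0.5125, -0.1899, 0.05]
ee_rot: [0.0, 0.997, -0.08, 0.0]
contact_force: [-1.4, 0.0, 3.0]
width: 0.0237
gripper_force: 50.5
```

Request:
drive_tool(rows=[[[0,0,0],[0,0,-0.05],1],[[0,0,0],[0,0,0],1],[[0,0,0],[0,0,0],1]])

```text
clock: 11.35
position: [0.5125, -0.1899, 0.05]
ee_rot: [0.0, 0.997, -0.08, 0.0]
contact_force: [-2.6, 2.2, 6.4]
width: 0.0232
gripper_force: 51.1
```

It is down on the mat. Now release and back off.

Request:
drive_tool(rows=[[[0,0,0],[0,0,0.05],2.4],[[0,0,0],[0,0,0],2.8],[[0,0,0],[0,0,0],3.5],[[0,0,0],[0,0,0],4.5],[[0,0,0],[0,0,0],5.5],[[0,0,0],[0,0,0],6],[[0,0,0],[0,0,0],6]], force=20)

```text
clock: 12.22
position: [0.5125, -0.19, 0.0496]
ee_rot: [0.0, 0.997, -0.081, -0.0]
contact_force: [0.1, 0.4, -0.7]
width: 0.0605
gripper_force: 0.0
```

Request:
drive_tool(rows=[[[0,0,0],[0,0,1],6],[[0,0,0],[0,0,3],6],[[0,0,0],[0,0,4],6],[[0,0,0],[0,0,5],6],[[0,0,0],[0,0,4],6],[[0,0,0],[0,0,2],6],[[0,0,0],[0,0,0],6],[[0,0,0],[0,0,0],6]])

```text
clock: 13.22
position: [0.5118, -0.1896, 0.2389]
ee_rot: [-0.0, 0.997, -0.081, -0.001]
contact_force: [0.3, 0.8, 0.6]
width: 0.0601
gripper_force: 0.0
```

```bash
python3 - <<'E'
from h import *
st()
im,c=shot('wrist','w4')
E
```

```text
t 13.225 p [ 0.5118 -0.1896  0.2389] yang -99.24 z [-0.001  0.001 -1.   ] F [0.31 0.83 0.61] w 0.0601 gf 0.0 q [-0.48  0.23  1.57 -0.    1.34  1.25]
```

View pics/w4.png

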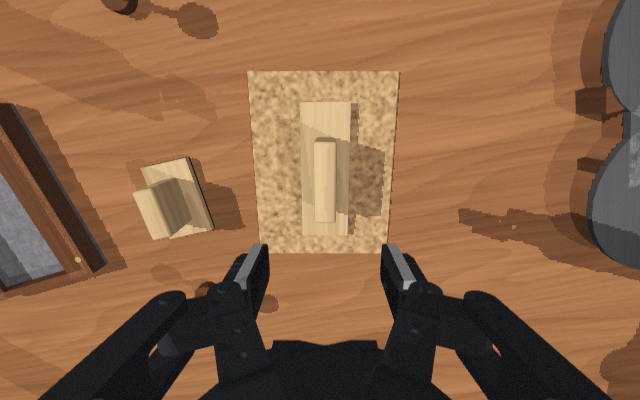

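The board lies flat in the middle of the mat: the plate spans (300..351, 101..235) and the mat (248..400, 71..253). The gripper is clear and the short board has not moved.

```bash
python3 -c "from rig import job; print(job.sign_off())"
```

```text
the job is handed in; nothing more can be done
None
```

The long sanding board was turned square, lifted out and set down gently, paper side down, in the middle of the cork mat; the short board stayed where it was, and the job was handed in at about 13 s.

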